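Set out the cabinet feet by height on the sample rail

TASK

Set out the four turned cabinet feet on the sample rail for the customer to compare, in order of height: the shortest on the mark next to the green stop, then the next taller on each mark along, to the tallest at the far end. Stand each one upright, steel plate down, centred on its mark, and leave the varnish tin standing where it is.

Things in the scene. Friction and masses are not known exactly. Their poses are not given: they have to be found in the camera images.
- white_center (a point): Loose turned cabinet foot, painted white, 50 mm tall: an upright round shaft 36 mm in diameter on a steel mounting plate 48 mm in diameter and 6 mm thick at its underside. The point is on its axis, half-way up (25 mm above the underside); z points up. It stands upright on the bench (height 0) at the start; about 75 g (varies).
- walnut_center (a point): Loose turned cabinet foot, dark brown walnut, 65 mm tall: an upright round shaft 36 mm in diameter on a steel mounting plate 48 mm in diameter and 6 mm thick at its underside. The point is on its axis, half-way up (32.5 mm above the underside); z points up. It stands upright on the bench (height 0) at the start; about 98 g (varies).
- blue_center (a point): Loose turned cabinet foot, painted blue, 80 mm tall: an upright round shaft 36 mm in diameter on a steel mounting plate 48 mm in diameter and 6 mm thick at its underside. The point is on its axis, half-way up (40 mm above the underside); z points up. It stands upright on the bench (height 0) at the start; about 120 g (varies).
- beech_center (a point): Loose turned cabinet foot, pale beech, 95 mm tall: an upright round shaft 36 mm in diameter on a steel mounting plate 48 mm in diameter and 6 mm thick at its underside. The point is on its axis, half-way up (47.5 mm above the underside); z points up. It stands upright on the bench (height 0) at the start; about 142 g (varies).
- mark_a: Flat black disc with a yellow rim, 54 mm in diameter, on top of the sample rail: first from the left end (left as the robot sees it, +y). Origin at its centre, on the rail's top face, 12 mm above the bench. The rail is a fixed brown wooden plank 380 x 70 x 12 mm; the four marks lie on its centre line 80 mm apart. The mark's y axis runs along the rail to the left, x across it.
- mark_b: Flat black disc with a yellow rim, 54 mm in diameter, on top of the sample rail: second from the left. Origin at its centre, on the rail's top face, 12 mm above the bench. The rail is a fixed brown wooden plank 380 x 70 x 12 mm; the four marks lie on its centre line 80 mm apart. The mark's y axis runs along the rail to the left, x across it.
- mark_c: Flat black disc with a yellow rim, 54 mm in diameter, on top of the sample rail: third from the left. Origin at its centre, on the rail's top face, 12 mm above the bench. The rail is a fixed brown wooden plank 380 x 70 x 12 mm; the four marks lie on its centre line 80 mm apart. The mark's y axis runs along the rail to the left, x across it.
- mark_d: Flat black disc with a yellow rim, 54 mm in diameter, on top of the sample rail: fourth from the left, nearest the right end (-y). Origin at its centre, on the rail's top face, 12 mm above the bench. The rail is a fixed brown wooden plank 380 x 70 x 12 mm; the four marks lie on its centre line 80 mm apart. The mark's y axis runs along the rail to the left, x across it.
- stop_green: Fixed green block at one end of the rail, 60 mm across the rail, 18 mm along it, 25 mm tall, its centre 53 mm beyond the nearest mark (mark_a or mark_d, it changes). Origin at the centre of its underside, on the rail's top face. It shows the end where the row begins; a like grey block stands at the other end.
- tin_center (a point): Bystander: varnish tin with an orange label, 52 mm in diameter, 70 mm tall, standing loose among the feet. The point is on its axis, half-way up (35 mm above the bench); z points up.
Mind the look-alikes: they are no part of the job. Leave any red or turquoise look-alike of the part that bears blue_center alone.

How it is judged:
By the outcome, as a careful person would: the job done as asked, in the order asked, and still so for the second after the job is handed in, with the robot touching nothing.
It also fails if it takes over 112 s, if anything falls off the work surface, if the arm or the gripper's body presses on something with over 40 N, if the wrist force passes 120 N, or if a joint passes its speed limit or range.

ROBOT

A 6-joint arm with a two-finger parallel gripper is mounted at the origin on the work surface. World frame = base frame: x ahead of the robot, y to its left, z up, the work surface at z = 0. Lengths are in m, angles in degrees, forces in N, time in s.
With the tool pointing down it reaches from about 0.425 to 0.95 m from the base axis. Payload 3.5 kg.
Tool frame: the origin (TCP) lies on the mounting face of the last link; the fingertips stand 173 mm ahead of it and the grasp point (between the pads) lies 155 mm ahead of it; y points along the fingers, z is the direction in which the jaws open and shut, and the axes are right-handed (so a half turn about y gives the same grasp; the last joint's range is limited). The gripper opens to 85 mm and grips with 20 to 120 N. Pads are 22 mm wide; open, the fingers measure 114 mm over their backs; the gripper's body (76 mm by 85 mm) begins 54 mm behind the grasp point. The pads swing forward as they close: fully open they stand 13 mm farther back than shut.
Start: joints at [54.488, 16.404, 90.338, -0, 73.258, -8.594], TCP at [0.306, 0.602, 0.405] pointing down, gripper open.
Joint ranges: [-158.93, 158.93], [-51.34, 127.21], [12.03, 142.37], [-87.48, 267.48], [13.55, 161.25], [-162.69, 162.69]. Speed limits (degrees/s): [159.86, 159.86, 180, 180, 180, 180].

INTERFACE

Orientations are given as [roll, pitch, yaw] about the fixed x, y, z axes, in that order (R = Rz(yaw) Ry(pitch) Rx(roll)).
In Python, from station import robot gives the robot as it stands. Calls block until the motion is done:
- robot.goto(position, orientation): joint-space move of the TCP to a pose.
- robot.move_l(position, frame=None, rate=0.15, force_limit=None): straight line of the TCP; frame=None keeps the orientation; rate is the mean speed in m/s. With force_limit (N) it stops when the force on the tool has changed by that much, and returns True; else False.
- robot.move_j(angles): joint-space move.
- robot.move_gripper(opening, grip_force=None): finger opening in m; grip_force is the grip in N (None keeps the last); returns when the fingers have stopped.
- robot.pause(seconds).
- robot.solve_ik(position, orientation): joint angles nearest the present ones, or None.
- robot.camera(name): name is "side" or "top"; returns a dict with "img" (384x512x3 uint8, red, green, blue), "vertical_fov" (degrees; the focal length in pixels is half the picture's height over the tangent of half this angle, whatever the lens; pixels are square), "cx", "cy" (the principal point, pixels), "rvec" (rotation vector, rad) and "tvec" (3), from world to camera coordinates, as OpenCV has them. Camera axes: x right, y down, z forward; pixel columns grow to the right and rows downward; lengths in m; the calibration is good to about 2 mm. A picture is of the moment at which its call begins. There is no depth.
A pose or a line that the arm cannot do raises robot.IKError and nothing moves.
- robot.hand_in(): hands the job in, once; it reports no verdict.
Readings, each from a call of its own:
- robot.read_time_s(): time.
- robot.read_joints(): joint angles.
- robot.read_dq(): joint speeds.
- robot.read_tau(): joint torques, N m.
- robot.read_eef_pos(): TCP position.
- robot.read_tcp_rot(): TCP orientation.
- robot.read_wrist_force(): force on the tool from outside, world axes, zero at the start.
- robot.read_torque(): the same for the moment, N m.
- robot.read_grip_width(): finger opening in m.
Only numpy, scipy, OpenCV 4.12 (cv2) and the standard library are available. Lean on these libraries where they do the work, as an engineer would, in place of code of your own. Each camera call takes 0.05 s, during which the arm holds its last target. There are 200 camera calls.

## Working session

There is one attempt and no reset: what is moved stays moved. The work goes in short steps, each a Python script; the robot and the scene stay as the last script left them, time stands still between calls to the robot, and variables do not carry over. Pictures are saved under pics/ and viewed, about 12 in all and at most 16, crops included, and the job is handed in when it is done.

```bash
mkdir -p pics; ls
python3 - <<'E'
from station import robot
import cv2
for n in("top","side"):
    c=robot.camera(n); cv2.imwrite(f"pics/{n}0.png",c["img"][:,:,::-1])
    print(n,{k:v for k,v in c.items() if k!="img"})
print(robot.read_tcp_rot(),robot.read_time_s())
E
```

```text
pics
top {'vertical_fov': 47.51323052321504, 'cx': 255.1630730997418, 'cy': 181.77837209911286, 'rvec': array([ 2.14947955, -2.18394316,  0.08185739]), 'tvec': array([0.02555682, 0.53185774, 1.14832124])}
side {'vertical_fov': 45.73689276567862, 'cx': 251.86804070458442, 'cy': 185.12722875451033, 'rvec': array([ 2.01796225, -0.62254287,  0.33227023]), 'tvec': array([-0.4470256 ,  0.21022642,  0.67263569])}
[-9.01208876e+01  1.88547141e-02 -2.69162131e+01] 0.1
```

View pics/top0.png

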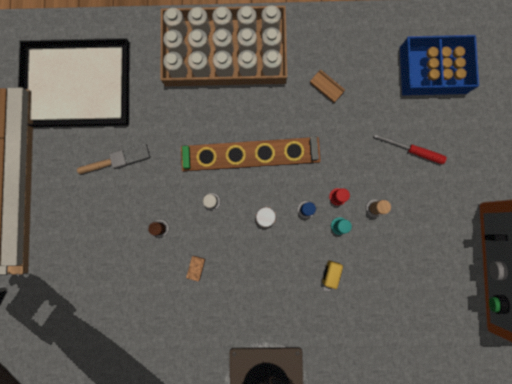

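View pics/side0.png

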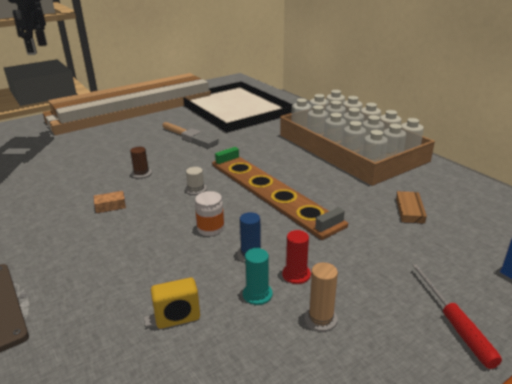

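Green stop is at the left (+y), so mark_a comes first. Order is white→a, walnut→b, blue→c, beech→d. Top-view pixels: walnut (157,228), white (210,201), blue (307,209), beech (380,208), tin (265,217), red and turquoise look-alikes (341,196)/(342,227), and marks around (206..294,153). Next I measure by colour mask in both views.

```bash
cat > h.py <<'E'
import numpy as np, cv2
from station import robot
H=dict(white=.05,walnut=.065,blue=.08,beech=.095)
def K(c):
    f=c["img"].shape[0]/2/np.tan(np.radians(c["vertical_fov"])/2)
    return np.array([[f,0,c["cx"]],[0,f,c["cy"]],[0,0,1]])
def ray(c,p):
    R=cv2.Rodrigues(c["rvec"])[0]; o=-R.T@c["tvec"]
    return o,R.T@np.linalg.inv(K(c))@[p[0],p[1],1]
def onz(c,p,z):
    o,d=ray(c,p); return o+d*(z-o[2])/d[2]
def proj(c,X): return cv2.projectPoints(np.float64([X]),c["rvec"],c["tvec"],K(c),None)[0].ravel()
def two(c1,p1,c2,p2):
    P=[K(c)@np.c_[cv2.Rodrigues(c["rvec"])[0],c["tvec"]] for c in(c1,c2)]
    X=cv2.triangulatePoints(*P,np.float64(p1),np.float64(p2)).ravel(); return X[:3]/X[3]
def mask(c,n,box):
    # colour mask inside box (x0,y0,x1,y1); largest blob -> centroid, area, bbox
    h,s,v=cv2.split(cv2.cvtColor(c["img"],cv2.COLOR_RGB2HSV)); h,s,v=h.astype(int),s.astype(int),v.astype(int)
    m={"white":(v>130)&(s<70),"walnut":((h<15)|(h>170))&(s>90)&(v<130),"blue":(h>100)&(h<130)&(s>110),
       "beech":(h>5)&(h<22)&(s>70)&(v>90),"yellow":(h>18)&(h<35)&(s>110)&(v>90),"green":(h>45)&(h<80)&(s>120),
       "turq":(h>78)&(h<98)&(s>110),"red":((h<6)|(h>174))&(s>150)}[n].astype(np.uint8)
    b=np.zeros_like(m); x0,y0,x1,y1=box; b[y0:y1,x0:x1]=1
    k,l,st,ce=cv2.connectedComponentsWithStats(m*b,connectivity=8)
    i=1+np.argmax(st[1:,4]); 
    mm=cv2.moments(cv2.convexHull(np.argwhere(l==i)[:,::-1].astype(np.int32))) 
    return np.array([mm["m10"],mm["m01"]])/mm["m00"],st[i]
E
cat > m.py <<'E'
from h import *
t=robot.camera("top");s=robot.camera("side")
T=dict(white=(198,190,222,212),walnut=(145,218,168,238),blue=(295,198,320,220),beech=(364,196,395,220))
S=dict(white=(180,162,210,194),walnut=(125,143,155,180),blue=(235,208,266,262),beech=(305,258,342,325))
for n in T:
    p,a=mask(t,n,T[n]);q,b=mask(s,n,S[n])
    z=(H[n]+.006)/2
    print(n,p.round(1),a,q.round(1),b,"top",onz(t,p,z).round(4),"tri",two(t,p,s,q).round(4),"want z",z, "side",onz(s,q,z).round(4))
MT=[(206,156),(235,154),(264,152),(294,151)];MS=[(240,167),(261,181),(284,196),(311,213)]
for u,w in zip(MT,MS):
    p,a=mask(t,"yellow",(u[0]-14,u[1]-13,u[0]+15,u[1]+14));q,b=mask(s,"yellow",(w[0]-17,w[1]-10,w[0]+17,w[1]+10))
    print(p.round(1),a,q.round(1),b,onz(t,p,.012).round(4),onz(s,q,.012).round(4),two(t,p,s,q).round(4))
im=t["img"][120:250,130:410,::-1];cv2.imwrite("pics/crop0.png",cv2.resize(im,None,fx=2.8,fy=2.8,interpolation=2))
E
python3 m.py
```

```text
white [209.1 200. ] [203 193  13  14 140] [194. 170.] [186 166  17   9 127] top [0.485  0.1409 0.028 ] tri [0.4827 0.1384 0.053 ] want z 0.028 side [0.5017 0.182  0.028 ]
walnut [156.2 228.5] [149 223  16  13 161] [138.9 159.5] [131 147  16  27 326] top [0.4113 0.2808 0.0355] tri [0.4113 0.2794 0.0414] want z 0.035500000000000004 side [0.4149 0.2911 0.0355]
blue [307.9 208.8] [301 203  15  13 144] [249.7 231.3] [240 213  20  40 627] top [ 0.4569 -0.1205  0.043 ] tri [ 0.4558 -0.1188  0.0546] want z 0.043000000000000003 side [ 0.4637 -0.1049  0.043 ]
beech [383.3 206.5] [377 200  14  14 166] [323.3 289.7] [ 310  262   28   59 1247] top [ 0.4596 -0.3159  0.0505] tri [ 0.4559 -0.3088  0.0682] want z 0.0505 side [ 0.4661 -0.2937  0.0505]
[206.  156.4] [197 147  19  20 155] [239.5 167.8] [229 163  23  11 116] [0.6053 0.1507 0.012 ] [0.6067 0.1566 0.012 ] [0.604  0.1507 0.0155]
[235.2 154.5] [226 145  20  20 160] [260.3 180.7] [249 175  24  12 130] [0.6093 0.0707 0.012 ] [0.6114 0.0775 0.012 ] [0.6078 0.0708 0.0163]
[264.4 152.5] [255 143  20  20 164] [283.6 195.7] [271 189  26  14 158] [ 0.6132 -0.009   0.012 ] [ 0.6148 -0.0034  0.012 ] [ 0.6119 -0.0085  0.0157]
[293.7 150.6] [284 141  20  20 163] [309.4 212.1] [296 205  28  16 158] [ 0.6171 -0.0892  0.012 ] [ 0.6185 -0.0828  0.012 ] [ 0.6153 -0.0881  0.0163]
```

View pics/crop0.png

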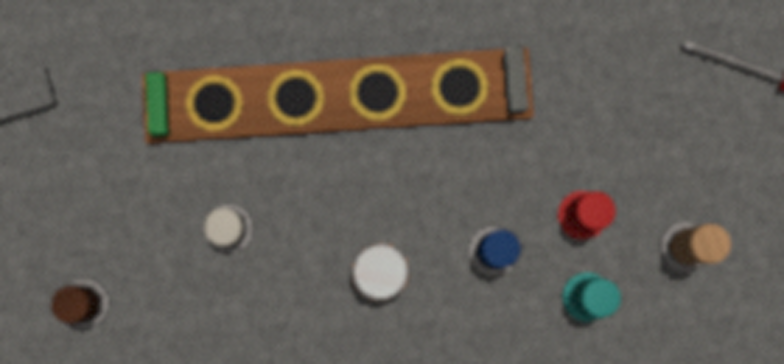

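The crop shows that the masks catch the top discs, because the shaft sides are dark. So the rays should be cast at the top height. I'll check that against the plate centres read from the crop, then check IK.

```bash
cat >> h.py <<'E'
T=dict(white=(198,190,222,212),walnut=(145,218,168,238),blue=(295,198,320,220),beech=(364,196,395,220))
def tops(): 
    t=robot.camera("top"); return {n:onz(t,mask(t,n,T[n])[0],H[n])[:2] for n in T}
E
python3 - <<'E'
from h import *
t=robot.camera("top"); pos=tops()
PL=dict(white=(212.9,201.4),walnut=(160.4,227.9),blue=(305.7,210),beech=(373.9,207.5))
for n in pos:
    print(n,pos[n].round(4),"plate",onz(t,PL[n],.006).round(4))
    for y in(-87.2,2.8): 
        q=robot.solve_ik([*pos[n],.155+max(.03,H[n]-.035)],[-90,0,y]);print(None if q is None else np.round(q))
for p in((.605,.15),(.617,-.089)):print(np.round(robot.solve_ik([*p,.3],[-90,0,-87.2])))
E
```

```text
white [0.4835 0.1382] plate [0.4821 0.1334 0.006 ]
[  4.  12. 122.  -0.  46.   2.]
[  4.  12. 122.   0.  46. -88.]
walnut [0.412  0.2735] plate [0.4125 0.2766 0.006 ]
[ 22.  11. 123.  -0.  46.  19.]
[ 22.  11. 123.   0.  46. -71.]
blue [ 0.4557 -0.1166] plate [ 0.4548 -0.1184  0.006 ]
[-27.   7. 126.   0.  47. -30.]
[ -27.    7.  126.    0.   47. -120.]
beech [ 0.4584 -0.3038] plate [ 0.4587 -0.3027  0.006 ]
[-44.  14. 115.   0.  51. -47.]
[ -44.   14.  115.    0.   51. -137.]
[  5.  16. 103.   0.  62.   2.]
[-18.  16. 103.   0.  62. -20.]
```

```bash
cat >> h.py <<'E'
YP,YS=-87.2,2.8
MARK=dict(white=(.6053,.1507),walnut=(.6093,.0707),blue=(.6132,-.0090),beech=(.6171,-.0892))
def grab(n,xy):
    g=.155+max(.03,H[n]-.035); x,y=xy
    robot.goto([x,y,.32],[-90,0,YS]); robot.move_gripper(.07,25)
    if robot.move_l([x,y,g],rate=.2,force_limit=8): print("contact going down!",robot.read_eef_pos()); return
    robot.move_gripper(.03,20); print("squeeze1",robot.read_grip_width()); robot.move_gripper(.07)
    robot.goto([x,y,g],[-90,0,YP]); robot.move_gripper(.03,40); print("grip",robot.read_grip_width(),robot.read_time_s())
    robot.move_l([x,y,g+.13],rate=.2); print("held",robot.read_grip_width(),robot.read_eef_pos(),robot.read_time_s())
def place(n,off=(0,0)):
    g=.155+max(.03,H[n]-.035); x,y=np.add(MARK[n],off)
    robot.goto([x,y,g+.13],[-90,0,YP]); robot.move_l([x,y,g+.022],rate=.2); robot.pause(.2)
    print("contact",robot.move_l([x,y,g+.007],rate=.03,force_limit=5),"rail z",robot.read_eef_pos()[2]-g)
    robot.move_gripper(.06); robot.move_l([x,y,.32],rate=.25); print(n,"t",robot.read_time_s())
E
python3 - <<'E'
from h import *
grab("white",tops()["white"]); t=robot.camera("top");s=robot.camera("side")
cv2.imwrite("pics/held.png",np.hstack([t["img"][90:290,100:300],s["img"][60:260,100:400]])[:,:,::-1])
E
```

```text
squeeze1 0.035522948774240344
grip 0.03500606764467707 5.95
held 0.03511885084303812 [0.48294407 0.13814134 0.31360976] 6.75
```

View pics/held.png

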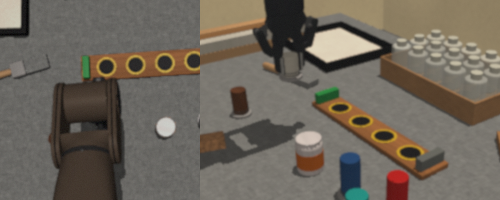

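The white foot is held at 35 mm width, and it shows in the jaws in the side view. Next I place it, grasp the walnut foot, and check the first placement while the arm is clear.

Run:
```python
from h import *
p=tops(); print(p["walnut"])
place("white"); grab("walnut",p["walnut"]); t=robot.camera("top");s=robot.camera("side")
q,b=mask(t,"white",(195,140,222,170));print(q,b,onz(t,q,.062))
a=cv2.resize(t["img"][120:190,170:270],None,fx=4,fy=4);b=cv2.resize(s["img"][120:190,190:290],None,fx=4,fy=4)
cv2.imwrite("pics/w.png",np.hstack([a,b])[:,:,::-1])
```

```text
Traceback (most recent call last):
  File "h.py", line 29, in tops
    t=robot.camera("top"); return {n:onz(t,mask(t,n,T[n])[0],H[n])[:2] for n in T}
                                           ~~~~^^^^^^^^^^
  File "h.py", line 24, in mask
    i=1+np.argmax(st[1:,4]);
        ~~~~~~~~~^^^^^^^^^^
ValueError: attempt to get argmax of an empty sequence
```

The arm hides the white foot from above, so I'll use the positions already measured.

```bash
cat >> h.py <<'E'
P0=dict(walnut=(.4120,.2735),blue=(.4557,-.1166),beech=(.4584,-.3038))
E
python3 - <<'E'
from h import *
place("white"); grab("walnut",P0["walnut"]); t=robot.camera("top");s=robot.camera("side")
a=cv2.resize(t["img"][120:190,170:270],None,fx=4,fy=4);b=cv2.resize(s["img"][120:190,190:290],None,fx=4,fy=4)
cv2.imwrite("pics/w.png",np.hstack([a,b])[:,:,::-1])
q,b=mask(t,"white",(195,140,222,170));print(q,b,onz(t,q,.062))
E
```

```text
contact True rail z 0.011782951062800473
white t 9.7583
squeeze1 0.035434045512982314
grip 0.03511305575540224 14.6417
held 0.03490584662260054 [0.41134391 0.27322361 0.31352414] 15.4417
[206.21943574 154.11598746] [199 148  17  13 154] [0.60374426 0.14378536 0.062     ]
```

View pics/w.png

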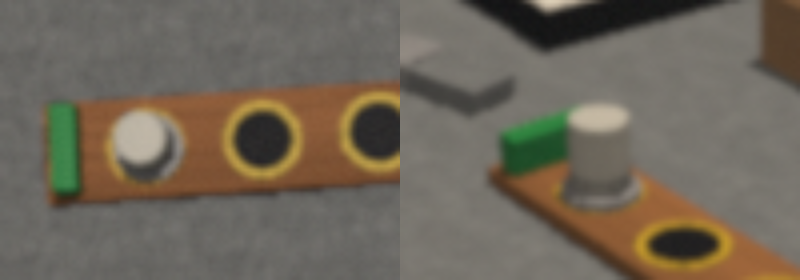

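The white foot stands upright on mark_a, but its disc suggests a few mm of offset toward −y. I'll check that with one enlarged view, marking the expected plate and top outlines.

Run:
```python
from h import *
out=[]
for n,(x,y) in(("top",(206,156)),("side",(240,160))):
    c=robot.camera(n); k=10; x0,y0=x-20,y-20
    im=cv2.resize(c["img"][y0:y0+40,x0:x0+40],None,fx=k,fy=k,interpolation=cv2.INTER_CUBIC)[:,:,::-1].copy()
    for r,z,col in((.027,.012,(0,255,255)),(.024,.018,(255,0,255)),(.018,.062,(0,255,0))):
        pts=[(proj(c,[.6053+r*np.cos(a),.1507+r*np.sin(a),z])-[x0,y0]+.5)*k for a in np.linspace(0,6.28,40)]
        cv2.polylines(im,[np.int32(pts)],True,col,1)
    out.append(im)
cv2.imwrite("pics/w2.png",np.hstack(out))
```

```text
(no output)
```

View pics/w2.png

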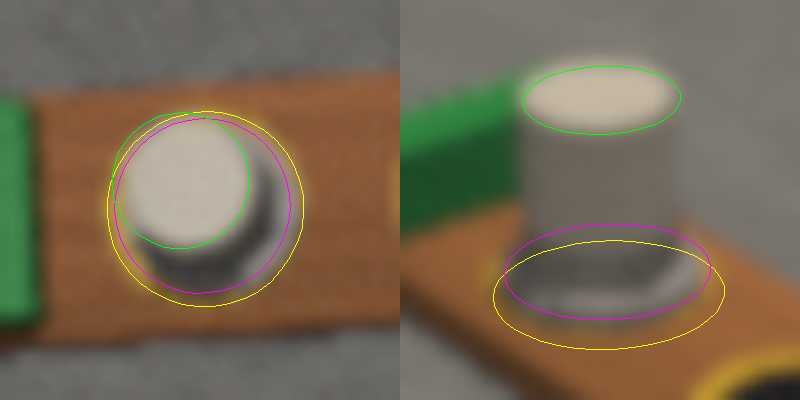

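The plate sits within about 2 mm of centred: the yellow rim shows all round it, and both views put the foot about 0.7 px toward −y. I'll add +2 mm in y for the remaining feet, which is about the stated calibration error.

Run:
```python
from h import *
o=(.0005,.002)
place("walnut",o); grab("blue",P0["blue"])
if robot.read_grip_width()>.03: place("blue",o); grab("beech",P0["beech"])
out=[]
for n,(x,y,w,h) in(("top",(175,125,133,50)),("side",(195,110,200,130))):
    c=robot.camera(n); out.append(cv2.resize(c["img"][y:y+h,x:x+w],(800,int(h*800/w)),interpolation=2))
im=np.vstack(out)[:600];cv2.imwrite("pics/w3.png",cv2.resize(im,None,fx=.72,fy=.72)[:,:,::-1])
```

```text
contact True rail z 0.011905950127253762
walnut t 19.0333
squeeze1 0.035601146018342696
grip 0.035240522666547446 24.4167
held 0.034639135776603054 [ 0.45505365 -0.1162938   0.32838633] 25.2167
contact True rail z 0.01195745322301156
blue t 28.25
squeeze1 0.03578833432667497
grip 0.03534150846812543 33.7
held 0.03504664255287289 [ 0.45792257 -0.30335282  0.34337983] 34.5
```

View pics/w3.png

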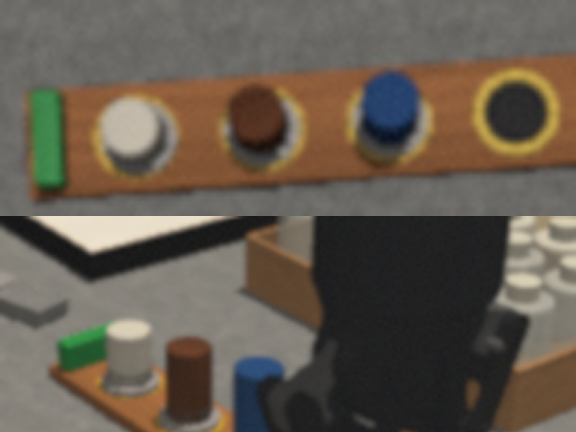

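White, walnut and blue stand upright on a, b and c. Next I place the beech foot, move the arm away, and check all four.

Run:
```python
from h import *
place("beech",(.0005,.002)); robot.move_j([54.488,16.404,90.338,0,73.258,-8.594])
t=robot.camera("top");s=robot.camera("side"); print(robot.read_time_s())
cv2.imwrite("pics/side_end.png",s["img"][:,:,::-1])
cv2.imwrite("pics/end_t.png",cv2.resize(t["img"][128:178,175:308,::-1],None,fx=6,fy=6,interpolation=2))
cv2.imwrite("pics/end_s.png",cv2.resize(s["img"][130:240,205:355,::-1],None,fx=5.3,fy=5.3,interpolation=2))
cv2.imwrite("pics/end.png",t["img"][:,:,::-1])
```

```text
contact True rail z 0.011936903999326481
beech t 37.8333
40.6167
```

View pics/end_t.png

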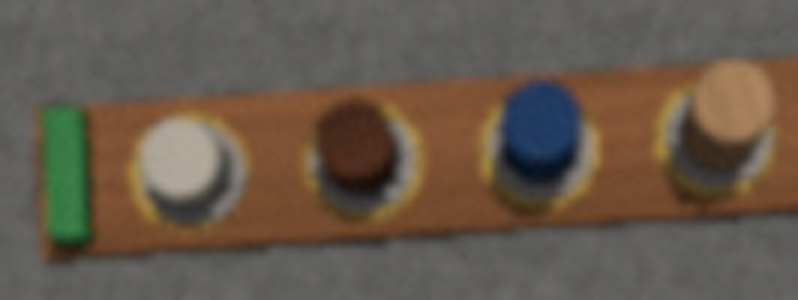

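View pics/end_s.png

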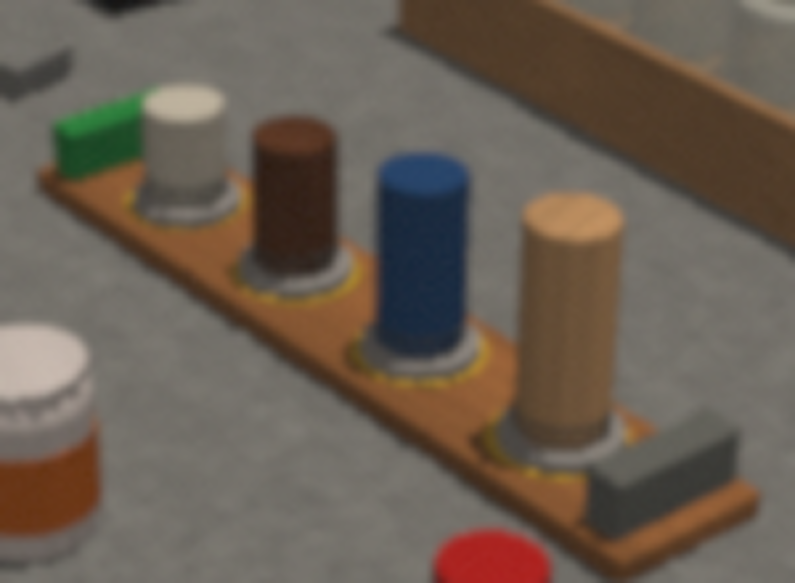

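View pics/end.png

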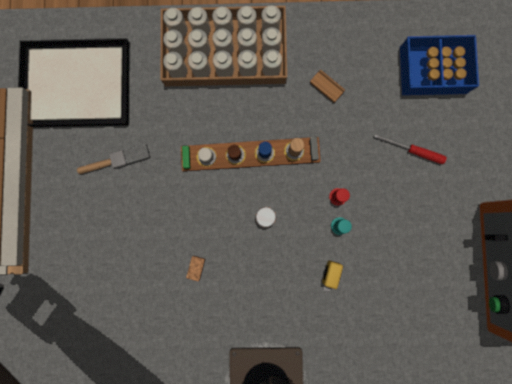

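All four stand upright in order, and the tin and look-alikes are unmoved. I'll run one numeric check of centring: top-disc centres cast at height H+12 mm, compared with the marks.

Run:
```python
from h import *
t=robot.camera("top"); g=t["img"].astype(int)
for n,(X,Y) in dict(white=(180,159),walnut=(355,143),blue=(541,119),beech=(735,101)).items():
    u=np.array([X/6+174.6,Y/6+127.6]); x,y=u.astype(int); b=(x-9,y-9,x+10,y+10)
    p,a=mask(t,n,b); z=H[n]+.012
    print(n,"mask",p.round(1),a,"err mm",((onz(t,p,z)[:2]-MARK[n])*1e3).round(1),"eye",u.round(1),((onz(t,u,z)[:2]-MARK[n])*1e3).round(1))
    # where the yellow rim still shows, per octant around the mark (0 = +x, 90 = +y)
    hsv=cv2.cvtColor(t["img"],cv2.COLOR_RGB2HSV).astype(int); o=[]
    for k in range(0,360,45):
        v=[]
        for r in(.0245,.0255,.0265):
          for d in range(-20,21,5):
            q=proj(t,[MARK[n][0]+r*np.cos(np.radians(k+d)),MARK[n][1]+r*np.sin(np.radians(k+d)),.012]).round().astype(int); c=hsv[q[1],q[0]]
            v.append(c[1]*(15<c[0]<35))
        o.append(int(np.mean(v)))
    print("  rim",o)
```

```text
white mask [205.  153.6] [199 148  15  13 136] err mm [-0.1 -3.8] eye [204.6 154.1] [-1.4 -2.7]
  rim [97, 53, 140, 150, 107, 39, 26, 103]
walnut mask [233.  149.4] [224 142  19  18 213] err mm [3.3 1.6] eye [233.8 151.4] [-2.2 -0.3]
  rim [17, 16, 118, 121, 136, 133, 132, 128]
blue mask [264.6 149.2] [259 142  12  15 144] err mm [-4.2 -0.2] eye [264.8 147.4] [ 0.4 -0.8]
  rim [0, 78, 138, 145, 140, 124, 107, 33]
beech mask [298.1 144.4] [288 137  19  17 243] err mm [ 0.1 -4.3] eye [297.1 144.4] [ 0.  -1.9]
  rim [15, 131, 145, 149, 141, 113, 73, 0]
```

White is about 2.5–3 mm toward −y: its rim is hidden on that side, and the disc agrees. The others are within about 2 mm. I'll re-grip white, shift it +2.5 mm in y, recheck and hand in.

Run:
```python
from h import *
x,y=MARK["white"]; g=.155+.03+.012
robot.goto([x,y,.32],[-90,0,YP]); robot.move_gripper(.06)
if not robot.move_l([x,y,g],rate=.15,force_limit=8):
    robot.move_gripper(.03,40); print(robot.read_grip_width()); robot.move_l([x,y,g+.13],rate=.2)
    place("white",(.0003,.0025))
robot.move_j([54.488,16.404,90.338,0,73.258,-8.594])
out=[]
for n,(x,y,w,h) in(("top",(175,125,140,60)),("side",(205,130,150,100))):
    c=robot.camera(n); out.append(cv2.resize(c["img"][y:y+h,x:x+w],(560,int(h*560/w)),interpolation=2))
cv2.imwrite("pics/fin.png",np.vstack(out)[:600,:,::-1]); print(robot.read_time_s())
t=robot.camera("top");p,a=mask(t,"white",(196,145,214,163));print(p,(onz(t,p,.062)[:2]-MARK["white"])*1e3)
```

```text
0.035165507832866066
contact True rail z 0.013250951085627016
white t 47.4917
49.5667
[204.72337963 153.70717593] [-0.40259842 -2.98794966]
```

View pics/fin.png

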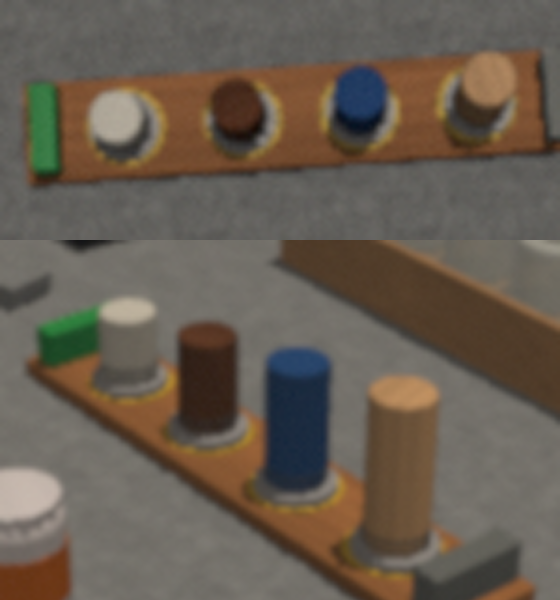

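The rim now shows on the right of white as well (crop about (160,125)), so it is centred like the others, and all four stand upright. The mask number still reads −3 mm because it includes part of the bright plate edge.

```bash
python3 -c "
from station import robot
print(robot.read_wrist_force(),robot.read_time_s()); print(robot.hand_in())"
```

```text
[ 0.56786591  0.26685141 -0.31618826] 49.6167
the job is handed in; nothing more can be done
None
```

The job is handed in at about 50 s of the 112 s allowed. The four feet stand upright on the rail, plates down: white on mark_a next to the green stop, then walnut on b, blue on c and beech on d.

- **Standing and order:** the last pictures show all four upright and in height order. The tin and the red and turquoise look-alikes looked unmoved in the last full top view. That was before I re-placed white; I took no full view afterwards.
- **Centring:** the yellow rim shows round each plate, except where a shaft hides it from above. I put walnut, blue and beech within about 2 mm of their marks, judged by eye; the colour-mask figures for those three were unreliable (up to 4.3 mm off).
- **White re-placed:** white first stood about 3 mm off toward −y, so I picked it up again and shifted it 2.5 mm.
- **A check that disagreed:** white's colour-mask figure still read −3 mm in y after the shift. I judged by the visible rim instead, because that mask also catches part of the bright steel plate.
- **Camera disagreement:** the top and side views put the marks up to 6 mm apart in y. I aimed 2 to 2.5 mm from the top view's figure toward the side view's.

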